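# Hold a spring-return position sensor at its test mark

### The job

Test the position sensor in the jig: first, with the sensor still at rest, turn the voltage knob of the bench supply to the red dash on its scale. Then grip the orange handle of the spring-return carriage and pull it straight out until its yellow pointer stands level with the red cursor, without running well past it, and finish while still holding it there for the reading: do not let go. Leave the cursor where it is set, and do not push the other things on the bench around.

Things in the scene. Friction and masses are not known exactly. Their poses are not given: they have to be found in the camera images.
- jig: Sensor test jig screwed to the bench: aluminium base plate 12 mm thick (x -125 to +205, y -50 to +85 mm of this frame), rail, carriage, and behind it a steel sensor barrel of 22 mm in two blue clamps (tops 45 mm above the bench). Origin on the bench under the orange handle's centre at rest. The carriage is pulled along this frame's -x (towards the robot, within 0.3 rad); z is up.
- pull_grip (a point): Orange upright handle, rigid on the carriage: 16 mm thick along the jig's x, 32 mm wide along y, 55 mm tall; this point is the centre of its foot, 37.5 mm above the bench, so its top is at 92.5 mm. Axes parallel to the jig's. The carriage below it is 44 x 44 mm; nothing else within 60 mm of it rises over 50 mm above the bench.
- carriage (a joint): How far the carriage is pulled out, in m: 0 at rest, 0.082 at the front stop. A spring inside the sensor pulls it back: about 5.5 N at rest, rising by 110 N/m, 9 to 13 N at the cursor; when let go it returns to 0.
- index (a point): Tip of the carriage's yellow pointer, 46 mm to the +y side of the handle's middle, 30 mm above the bench; it moves with the carriage and is level (same jig x) with the handle's middle. Axes parallel to the jig's.
- cursor_mark (a point): Tip of the red cursor's pointer, just beside the path of the yellow pointer's tip, 30 mm above the bench. Axes parallel to the jig's. The pointers are level when both have the same jig x.
- cursor (a joint): Where the red cursor is clamped along its bar, in m, on the same scale as the carriage: the pointers are level when the carriage joint equals this value. 0.030 to 0.065. It must stay as set.
- supply: Bench supply, a grey box screwed to the bench (x -55 to +130, y -75 to +75 mm of this frame), top panel 60 mm above the bench, with knob, round white scale, display, and at its rear (+x) two binding posts (20 mm high) and a rocker switch. Origin on the bench under the knob's axis. z is up.
- volt_knob (a joint): Angle of the black voltage knob in rad, growing clockwise seen from above, 0 to 4.712 over the scale's ten divisions. The white pointer line points, in the supply's frame, at angle 2.356 minus this value (from x towards y). The red dash is at 2.827, the sixth division. The knob stays where it is left (friction about 0.05 N m).
- volt_knob_grip (a point): On the knob's axis, 93 mm above the bench: the height for the TCP to grip. The knob is a bar 42 mm long, 13 mm thick and 26 mm tall (top at 96 mm) on a skirt of 46 mm diameter whose top is 70 mm above the bench. Its x axis points along the bar to the white pointer's end, z is up; grip across the bar (along its y).
- red_dash (a point): The red dash on the supply's scale, 34 mm from the knob's axis, on the panel.
- flux_jar: Amber flux jar, 36 mm diameter, 50 mm high, loose, standing between jig and supply; origin at the centre of its underside. Not to be disturbed.
- solder_spool: Solder wire reel, 60 mm diameter, 50 mm high, loose; origin at the centre of its underside. Not to be disturbed.
- board_a: Small green circuit board, 62 x 22 mm, 10 mm high, loose; origin under its centre. Not to be disturbed.
- board_b: Small black circuit board, 62 x 22 mm, 10 mm high, loose; origin under its centre. Not to be disturbed.
- screwdriver: Yellow-handled screwdriver, 170 mm long, lying loose. Not to be disturbed.
- red_bin: Red parts bin with boards, 170 x 110 x 60 mm, loose; origin under its centre. Not to be disturbed.

How it is judged:
By the outcome, as a careful person would: the job done as asked, in the order asked, and still so for the second after the job is handed in, while the arm keeps its last pose, push and grip.
It also fails if it takes over 50 s, if anything falls off the work surface, if the arm or the gripper's body presses on something with over 40 N, if the wrist force passes 120 N, or if a joint passes its speed limit or range.

### The arm

A 7-joint arm with a two-finger parallel gripper is mounted at the origin on the work surface. World frame = base frame: x ahead of the robot, y to its left, z up, the work surface at z = 0. Lengths are in m, angles in rad, forces in N, time in s.
With the tool pointing down it reaches from about 0.4 to 0.875 m from the base axis. Payload 19.3 kg.
Tool frame: the origin (TCP) lies between the finger pads, 19 mm behind the fingertips; this is the grasp point; z points along the fingers, y is the line along which they close (so a half turn about z gives the same grasp; the last joint's range is limited). The gripper opens to 85 mm and grips with 20 to 120 N. Pads are 22 mm wide; open, the fingers measure 114 mm over their backs; the gripper's body (76 mm by 85 mm) begins 54 mm behind the grasp point. The pads swing forward as they close: fully open they stand 13 mm farther back than shut.
Start: joints at [-0.07, 0.521, -0.036, 1.599, 0.021, 1.021, -0.113], TCP at [0.625, -0, 0.25] pointing down, gripper open.
Joint ranges: [-2.91, 2.91], [-0.3, 2.13], [-1.5, 1.42], [0.17, 2.43], [-1.26, 4.41], [0.16, 1.93], [-2.52, 2.52]. Speed limits (rad/s): [1.89, 1.89, 2.39, 2.39, 3.01, 3.01, 3.01].

### API

Orientations are given as [roll, pitch, yaw] about the fixed x, y, z axes, in that order (R = Rz(yaw) Ry(pitch) Rx(roll)).
In Python, from workcell import bot gives the robot as it stands.
- The arm moves only by the shell command python3 -m inch 'ROWS' [FORCE]. ROWS is JSON, a list of rows, each a list of 7 numbers: the shift along the tool's x, y, z in units of 200 mm (1.0 is 200 mm), then the turn, a rotation vector about the tool's x, y, z in units of 90 degrees (1.0 is 90 degrees), then the opening, from 0 (shut) to 1 (fully open). In form: [[x, y, z, rx, ry, rz, grip], ...]. A call has 1 to 20 rows; each row is the pose to reach, as a shift and turn from the pose commanded when the call began, along the tool's axes at that moment; what a row does not reach only later rows make up. A row lasts 1/8 s, in which the tool goes at most 62.5 mm and 10.7 degrees, less where a joint would pass 70% of its speed; a pose out of reach is approached as far as the arm can. A call with a number of a shift or a turn outside -1 to 1 is refused whole. A call with a gripper value outside its range is refused whole. The fingers move at their own pace and stop on an object; FORCE is the grip in N (left out, the last holds). Time passes only in rows, so rows that repeat a pose let the fingers close. It gives the time, the measured TCP pose, the force, the opening and the grip force at its end, in the units of the state.
- bot.observe(): the state, without advancing time (a new reading comes with each control period).
- bot.grab_frame(name): name is "scene" or "side" or "wrist"; returns a dict with "img" (480x640x3 uint8, red, green, blue), "z_map" (480x640 float32, m along the optical axis (not along the pixel's ray), 0 where there is no reading), "vfov" (degrees; the focal length in pixels is half the picture's height over the tangent of half this angle, whatever the lens; pixels are square), "cx", "cy" (the principal point, pixels), "rvec" (rotation vector, rad) and "tvec" (3), from world to camera coordinates, as OpenCV has them. Camera axes: x right, y down, z forward; pixel columns grow to the right and rows downward; lengths in m; the calibration is good to about 2 mm. A picture is of the moment at which its call begins.
- bot.job_done(): hands the job in; it is judged then, once.
The state is a dict: "clock": time; "qpos": joint angles; "qd": joint speeds; "joint_efforts": joint torques, N m; "position": TCP position; "tool_rot": TCP orientation; "force": force on the tool from outside, world axes, zero at the start; "moment": the same for the moment, N m; "grip_width": finger opening in m; "finger_force": force on a finger pad.
Only numpy, scipy, OpenCV 4.12 (cv2) and the standard library are available. Lean on these libraries where they do the work, as an engineer would, in place of code of your own. Each camera call takes 0.05 s, during which the arm holds its last target. There are 200 camera calls.

## Working session

There is one attempt and no reset: what is moved stays moved. The work goes in short steps, Python scripts to look and compute and a shell command to move; the robot and the scene stay as the last step left them, time stands still between calls to the robot, and variables do not carry over. Pictures are saved under pics/ and viewed, at most 10 in all, crops included, and the job is handed in when it is done.

```bash
mkdir -p pics; ls; cat > h.py <<'E'
import numpy as np, cv2, pickle, sys
from workcell import bot
def grab(n,tag):
    f=bot.grab_frame(n); pickle.dump(f,open(f'pics/{tag}.pkl','wb')); cv2.imwrite(f'pics/{tag}.png',f['img'][:,:,::-1]); return f
def load(tag): return pickle.load(open(f'pics/{tag}.pkl','rb'))
def foc(f): return 240/np.tan(np.radians(f['vfov'])/2)
def ray(f,u,v):
    R=cv2.Rodrigues(np.array(f['rvec'],float))[0]; t=np.array(f['tvec'],float).ravel()
    d=np.array([(u-f['cx'])/foc(f),(v-f['cy'])/foc(f),1]); return R.T@(-t), R.T@d
def atz(f,u,v,z):
    c,d=ray(f,u,v); return c+d*(z-c[2])/d[2]
def dep(f,u,v):
    c,d=ray(f,u,v); return c+d*f['z_map'][int(v),int(u)]
def proj(f,p):
    R=cv2.Rodrigues(np.array(f['rvec'],float))[0]; q=R@np.array(p)+np.array(f['tvec'],float).ravel()
    return q[0]/q[2]*foc(f)+f['cx'],q[1]/q[2]*foc(f)+f['cy']
def cloud(f):
    v,u=np.mgrid[:480,:640]; z=f['z_map']; R=cv2.Rodrigues(np.array(f['rvec'],float))[0]
    P=np.stack([(u-f['cx'])/foc(f)*z,(v-f['cy'])/foc(f)*z,z],-1)-np.array(f['tvec'],float).ravel()
    return P@R
E
python3 - <<'E'
from h import *
for n in('scene','side','wrist'):
    f=grab(n,n+'0'); print(n,f['vfov'],f['cx'],f['cy'],ray(f,320,240))
print(bot.observe())
a=[cv2.imread(f'pics/{n}0.png') for n in('scene','side')]
E
```

```text
pics
scene 49.99008152952994 322.1053791872878 237.04439154886967 (array([1.31750369, 0.66381706, 1.12451865]), array([-0.5415106 , -0.44751585, -0.71172011]))
side 45.34702088307683 327.23532844285387 244.01181162906806 (array([ 0.15414179, -0.79344505,  1.12510212]), array([ 0.23375673,  0.60137237, -0.76414426]))
wrist 63.54159184975322 320.2868760601038 237.40172367402556 (array([0.62610954, 0.08401572, 0.37364273]), array([-0.002533  , -0.33053896, -0.94381306]))
{'clock': 0.15, 'qpos': array([-0.07016582,  0.52187974, -0.03630858,  1.59984633,  0.02119076,
        1.02109976, -0.1127689 ]), 'qd': array([-0.00108985, -0.00201583, -0.00072537, -0.0035924 ,  0.00108288,
       -0.00173224, -0.00032253]), 'joint_efforts': array([ 4.00798544e-04, -9.27376485e+01,  1.98035471e+00, -3.70049715e+01,
        1.79930578e-02,  6.46477114e-03, -1.41420460e-05]), 'position': array([ 6.24775478e-01, -5.72842612e-05,  2.49567506e-01]), 'tool_rot': array([-3.14074599e+00,  5.76580235e-05,  1.57075922e+00]), 'force': array([-0.50621162,  0.09661757, -0.09072045]), 'moment': array([-0.04930653, -0.00461327, -0.03165923]), 'finger_force': 0.0, 'grip_width': 0.08563211704936781}
```

View pics/scene0.png

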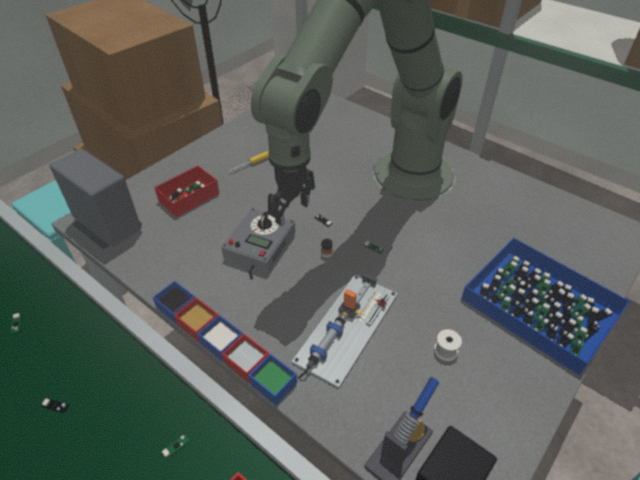

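View pics/side0.png

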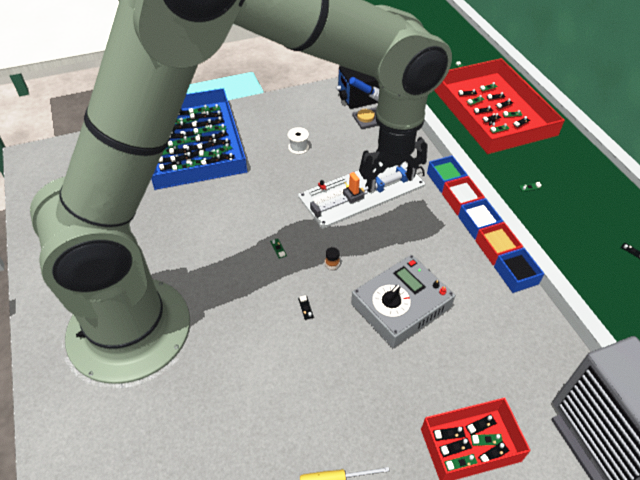

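The scene picture shows the supply near (262,235) and the jig near (345,330). In the side picture the knob is at about (392,298) and the orange handle at (354,182). Next I'll enlarge both.

```bash
python3 - <<'E'
from h import *
i=cv2.imread('pics/side0.png')
a=cv2.resize(i[160:230,295:428],(798,420),interpolation=cv2.INTER_CUBIC)
cv2.imwrite('pics/c1.png',a)
b=cv2.resize(i[255:350,347:462],(690,570),interpolation=cv2.INTER_CUBIC)
cv2.imwrite('pics/c2.png',b)
f=load('side0')
for u,v in((392,290),(354,176)): print(dep(f,u,v))
E
```

```text
[ 0.56657309 -0.1716954   0.09453396]
[0.63076937 0.19366019 0.09064591]
```

View pics/c1.png

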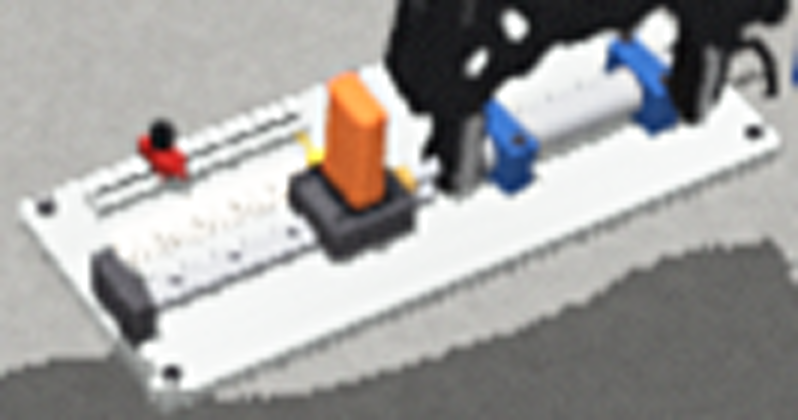

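View pics/c2.png

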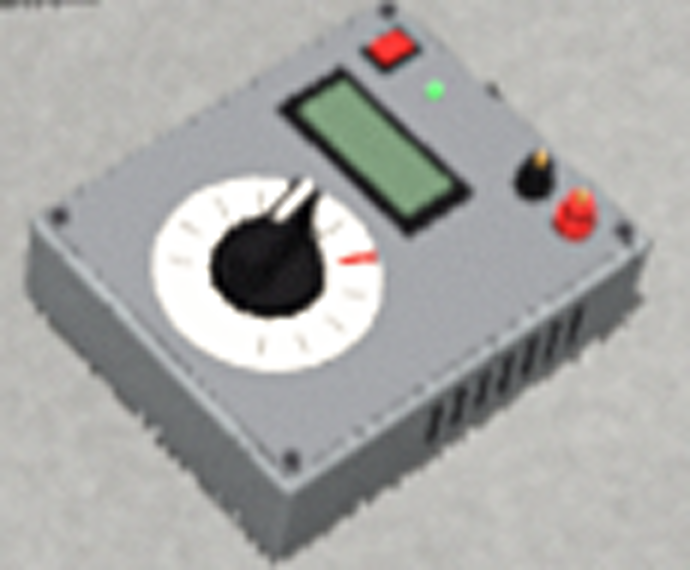

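c1 shows the plate corners at (22,207), (165,392) and (780,140), the yellow pointer tip near (303,137) and the red cursor near (185,180). c2 shows the supply's top corners at (35,222), (285,490), (648,243) and (388,5), the white pointer tip near (302,190) and the red dash at (358,260).

```bash
cat >> h.py <<'E'
def fit(L,W):
    L=np.array(L,float);W=np.array(W)[:,:2]; l=L-L.mean(0);w=W-W.mean(0)
    a=np.arctan2((l[:,0]*w[:,1]-l[:,1]*w[:,0]).sum(),(l*w).sum()); R=np.array([[np.cos(a),-np.sin(a)],[np.sin(a),np.cos(a)]])
    t=W.mean(0)-R@L.mean(0); return a,t,(W-(L@R.T+t))*1e3
E
python3 - <<'E'
from h import *
np.set_printoptions(precision=4,suppress=True)
f=load('side0')
p1=lambda x,y,z:atz(f,295+(x+.5)/6-.5,160+(y+.5)/6-.5,z)
p2=lambda x,y,z:atz(f,347+(x+.5)/6-.5,255+(y+.5)/6-.5,z)
print('jig',fit([[-.125,.085],[-.125,-.05],[.205,-.05]],[p1(22,207,.012),p1(165,392,.012),p1(780,140,.012)]))
a,t,r=fit([[-.055,.075],[-.055,-.075],[.13,-.075],[.13,.075]],[p2(*c,.06) for c in((35,222),(285,490),(648,243),(388,5))]);print('sup',a,t,r)
k=p2(268,275,.06); print('dial',k)
d=p2(358,260,.06)[:2]-t; print('dash rel',np.arctan2(d[1],d[0])-a)
for z in(.07,.096):
    w=p2(302,190,z)[:2]-t; print('ptr',np.linalg.norm(w),np.arctan2(w[1],w[0])-a)
for n in ('side0','scene0'):
    g=load(n);P=cloud(g);I=g['img'].astype(int)
    m=(I[...,0]>150)&(I[...,1]>50)&(I[...,1]<150)&(I[...,2]<70)&(abs(P[...,0]-.63)<.05)&(abs(P[...,1]-.19)<.05)&(P[...,2]>.088)
    print(n,'handle top',m.sum(),P[m].mean(0) if m.any() else 0)
    m=(abs(P[...,0]-t[0])<.04)&(abs(P[...,1]-t[1])<.04)&(P[...,2]>.09)&(P[...,2]<.1)
    Q=P[m]; print('knob top',m.sum(),Q.mean(0), np.linalg.svd(Q[:,:2]-Q[:,:2].mean(0),full_matrices=0)[2][0])
E
```

```text
jig (np.float64(0.15250971350177753), array([0.6325, 0.1937]), array([[ 1.033 , -3.0707],
       [ 1.256 ,  3.193 ],
       [-2.289 , -0.1223]]))
sup 0.2732971449505876 [ 0.5641 -0.1786] [[ 3.6239 -2.1116]
 [ 1.44    4.1246]
 [-2.5764  2.5407]
 [-2.4875 -4.5537]]
dial [ 0.5666 -0.176   0.06  ]
dash rel -0.3578215903163442
ptr 0.0384057804586882 0.5136846158899675
ptr 0.019914068029717288 0.33493996365649764
side0 handle top 8 [0.6264 0.1841 0.0904]
knob top 99 [ 0.5662 -0.1775  0.0942] [-0.8698 -0.4934]
scene0 handle top 24 [0.6326 0.1962 0.0924]
knob top 42 [ 0.5667 -0.1699  0.096 ] [0.8621 0.5067]
```

```bash
python3 -m inch '[[-0.2,-0.07,0,0,0,0.1,1],[-0.5,-0.15,0,0,0,0.22,1],[-0.75,-0.25,0,0,0,0.33,1],[-0.87,-0.29,0,0,0,0.44,1],[-0.87,-0.29,0.1,0,0,0.55,1],[-0.87,-0.29,0.2,0,0,0.66,1],[-0.87,-0.29,0.25,0,0,0.66,1],[-0.87,-0.29,0.25,0,0,0.66,1],[-0.87,-0.29,0.25,0,0,0.66,1]]' 40; python3 - <<'E'
from h import *
grab('wrist','w1');grab('side','s1');o=bot.observe();print(o['position'],o['tool_rot'],o['clock'],o['qpos'])
E
```

```text
clock: 1.27
position: [0.5673, -0.1741, 0.2006]
tool_rot: [3.141, -0.001, 0.536]
force: [0.8, -0.2, -0.4]
grip_width: 0.0856
finger_force: 0.0
[ 0.56724423 -0.17418284  0.20066364] [ 3.14102992e+00 -7.94270065e-04  5.35245602e-01] 1.375 [ 0.03970303  0.53829751  0.22724721  1.74513504 -0.15135066  0.87424889
 -0.70242823]
```

View pics/w1.png

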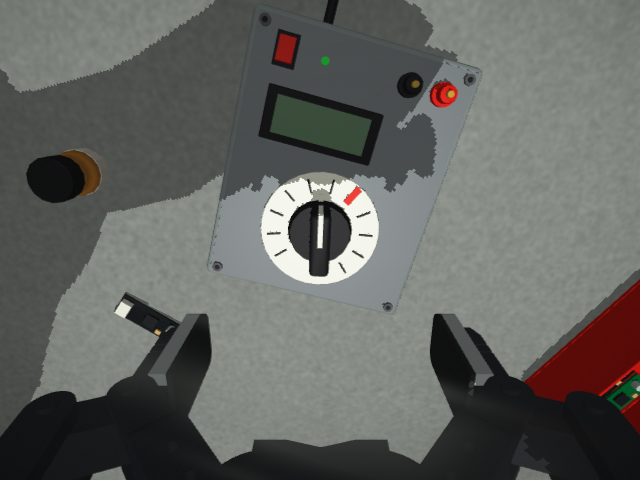

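The wrist picture shows the dial centre near (320,228), the red dash from (346,204) to (360,188), the bar running vertically from (320,203) to (319,275), and the panel corners at (257,7), (482,69), (208,268) and (396,313).

```bash
python3 - <<'E'
from h import *
np.set_printoptions(precision=4,suppress=True)
f=load('w1');A=lambda u,v,z=.06:atz(f,u,v,z)
a,t,r=fit([[.13,.075],[.13,-.075],[-.055,.075],[-.055,-.075]],[A(257,6),A(482,69),A(208,269),A(396,313)]);print('sup',a,t,r)
I=f['img'];m=(I.min(2)>150)
c=cv2.findContours((m*255).astype(np.uint8),cv2.RETR_EXTERNAL,cv2.CHAIN_APPROX_NONE)[0]
print('dial',A(320,228)[:2])
hsv=I.astype(int);m=(hsv[...,0]>150)&(hsv[...,1]<90);m[:170]=0;m[:, :335]=0;m[215:]=0;m[:,370:]=0
v,u=np.nonzero(m);d=A(u.mean(),v.mean())
P=cloud(f)
k=(abs(P[...,0]-.567)<.04)&(abs(P[...,1]+.175)<.04)&(P[...,2]>.088)&(P[...,2]<.1)
v,u=np.nonzero(k);(cx,cy),wh,an=cv2.minAreaRect(np.c_[u,v].astype(np.float32));print('bar px',cx,cy,wh,an,'world',A(cx,cy,.096),P[k].mean(0))
b=cv2.boxPoints(((cx,cy),wh,an));W=np.array([A(*q,.096)[:2] for q in b]);e=[W[1]-W[0],W[2]-W[1]];e=max(e,key=np.linalg.norm);ba=np.arctan(e[1]/e[0]);print('bar ang',ba,'len',np.linalg.norm(e))
for c in (t,A(320,228)[:2],A(cx,cy,.096)[:2]):
  q=d[:2]-c;print('dash r',np.linalg.norm(q),'ang world',np.arctan2(q[1],q[0]),'via supply',a-.471)
E
```

```text
sup 0.2865534847539892 [ 0.5681 -0.1744] [[-2.7907 -4.0579]
 [-3.6255  2.0589]
 [ 3.9758 -0.4173]
 [ 2.4405  2.4163]]
dial [ 0.5682 -0.1736]
bar px 319.6318054199219 243.51856994628906 (20.520538330078125, 65.20709228515625) 1.6846842765808105 world [ 0.5691 -0.1728  0.096 ] [ 0.5687 -0.173   0.0958]
bar ang 0.5002070379348736 len 0.0435340291888106
dash r 0.032447321385310604 ang world -0.19079411673840257 via supply -0.1844465152460108
dash r 0.03252865493854874 ang world -0.21485833592124762 via supply -0.1844465152460108
dash r 0.03182691700744317 ang world -0.24447617331495697 via supply -0.1844465152460108
```

```bash
python3 -m inch '[[0.008,0,0.2,0,0,0.022,0.6],[0.008,0,0.4,0,0,0.022,0.6],[0.008,0,0.5,0,0,0.022,0.6],[0.008,0,0.538,0,0,0.022,0.5],[0.008,0,0.538,0,0,0.022,0.3],[0.008,0,0.538,0,0,0.022,0],[0.008,0,0.538,0,0,0.022,0],[0.008,0,0.538,0,0,0.022,0],[0.008,0,0.538,0,0,0.022,0]]' 40; python3 - <<'E'
from h import *
o=bot.observe();print(o['position'],o['tool_rot'],o['moment'],o['grip_width'])
E
```

```text
clock: 2.5
position: [0.5687, -0.173, 0.0936]
tool_rot: [3.141, -0.001, 0.5]
force: [-3.1, 3.7, 6.4]
grip_width: 0.0122
finger_force: 42.4
[ 0.56868342 -0.1730092   0.09355375] [ 3.14129126e+00 -1.04640147e-03  4.99692230e-01] [ 0.52806868  0.61970184 -0.06328307] 0.012151181261151788
```

```bash
python3 -m inch '[[0,0,0,0,0,0.1,0],[0,0,0,0,0,0.2,0],[0,0,0,0,0,0.3,0],[0,0,0,0,0,0.38,0],[0,0,0,0,0,0.44,0],[0,0,0,0,0,0.44,0],[0,0,0,0,0,0.44,0],[0,0,0,0,0,0.44,0]]'; python3 -m inch '[[0,0,0,0,0,0,0.3],[0,0,0,0,0,0,0.5],[0,0,-0.3,0,0,0,0.6],[0,0,-0.54,0,0,0,0.6],[0,0,-0.54,0,0,0,0.8],[0,0,-0.54,0,0,0,1]]'; python3 - <<'E'
from h import *
grab('wrist','w2');i=cv2.imread('pics/w2.png')
v=bot.observe();print(v['position'],v['tool_rot'])
f=load('w2');u,w=map(int,proj(f,[.5685,-.1735,.06]));print(u,w)
x0,y0=u-80,w-70;print(x0,y0)
cv2.imwrite('pics/c3.png',cv2.resize(i[y0:y0+140,x0:x0+160],(640,560),interpolation=cv2.INTER_CUBIC))
E
```

```text
clock: 3.5
position: [0.5689, -0.1748, 0.0936]
tool_rot: [3.14, -0.002, -0.193]
force: [0.8, -7.3, 2.0]
grip_width: 0.0123
finger_force: 41.9
clock: 4.25
position: [0.5683, -0.1728, 0.2003]
tool_rot: [-3.141, -0.0, -0.191]
force: [-0.0, -0.0, -0.3]
grip_width: 0.0837
finger_force: 0.0
[ 0.56804698 -0.17278827  0.1997534 ] [-3.14129020e+00  1.04085574e-03 -1.91314189e-01]
322 228
242 158
```

View pics/c3.png

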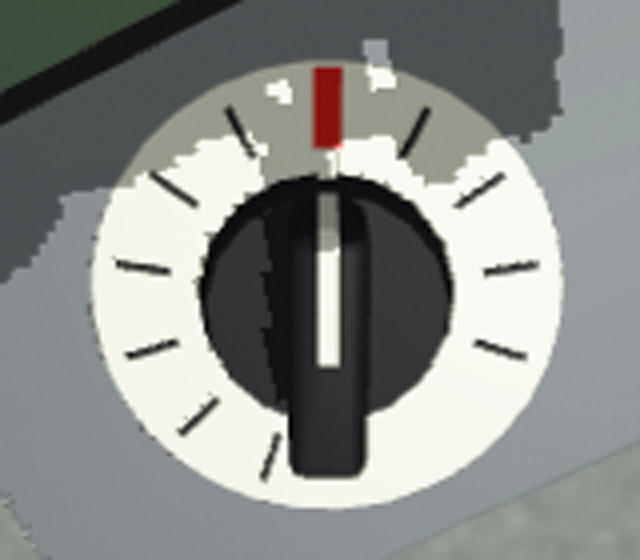

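The crop shows the white line at x=328 pointing right at the red dash at x=328, so the knob is set. Next I'll move over the jig.

```bash
python3 -m inch '[[0,-0.1,-0.02,0,0,-0.1,1],[0,-0.3,-0.05,0,0,-0.2,1],[0,-0.55,-0.05,0,0,-0.31,1],[0,-0.75,-0.05,0,0,-0.42,1],[-0.01,-0.88,-0.05,0,0,-0.52,1],[-0.015,-0.93,-0.05,0,0,-0.61,1],[-0.015,-0.93,-0.05,0,0,-0.61,1]]'; python3 -m inch '[[0.1,-0.08,0,0,0,-0.1,1],[0.25,-0.2,0,0,0,-0.2,1],[0.45,-0.33,0,0,0,-0.31,1],[0.62,-0.45,0,0,0,-0.42,1],[0.72,-0.52,0,0,0,-0.52,1],[0.753,-0.553,0,0,0,-0.61,1],[0.753,-0.553,0,0,0,-0.61,1],[0.753,-0.553,0,0,0,-0.61,1]]'; python3 - <<'E'
from h import *
grab('wrist','w3');grab('side','s3')
E
```

```text
clock: 5.18
position: [0.6005, 0.0106, 0.2094]
tool_rot: [-3.14, 0.001, 0.767]
force: [-0.4, -1.3, -0.6]
grip_width: 0.0855
finger_force: 0.0
clock: 6.18
position: [0.6327, 0.1928, 0.21]
tool_rot: [-3.141, 0.001, 1.719]
force: [-0.1, -0.7, -0.0]
grip_width: 0.0851
finger_force: 0.0
```

View pics/w3.png

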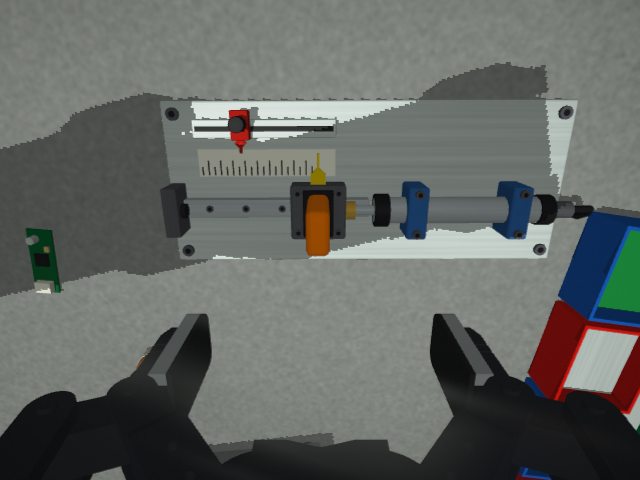

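The wrist picture shows the yellow pointer tip at (318,153), the red cursor tip at (241,153), plate corners at (160,101), (577,100), (548,258) and (182,259), and the orange handle top spanning x 305–330.

```bash
python3 - <<'E'
from h import *
np.set_printoptions(precision=4,suppress=True)
f=load('w3');A=lambda u,v,z:atz(f,u,v,z)
a,t,r=fit([[-.125,.085],[.205,.085],[.205,-.05],[-.125,-.05]],[A(160,101,.012),A(577,100,.012),A(548,258,.012),A(182,259,.012)]);print('jig',a,t,r)
y,c=A(318,153,.03),A(241,153,.03);R=np.array([np.cos(a),np.sin(a)])
print('tips',y,c,'pull',(y-c)[:2]@R,'tip jigframe x',(y[:2]-t)@R)
P=cloud(f);I=f['img'].astype(int)
m=(I[...,0]>120)&(I[...,1]<150)&(I[...,2]<70)&(P[...,2]>.088)&(P[...,2]<.097);v,u=np.nonzero(m)
m[:, :290]=0;m[:,350:]=0;p=P[m];print('handle',m.sum(),(p.min(0)+p.max(0))/2,p.mean(0))
v,u=np.nonzero(m);(cx,cy),wh,an=cv2.minAreaRect(np.c_[u,v].astype(np.float32));print(cx,cy,wh,an,A(cx,cy,.0925))
E
```

```text
jig 0.15343960794253886 [0.632  0.1951] [[ 0.9157 -0.2224]
 [-2.2352 -1.6009]
 [-0.501   0.5225]
 [ 1.8205  1.3007]]
tips [0.6247 0.2405 0.03  ] [0.5658 0.2317 0.03  ] pull 0.059466139655309704 tip jigframe x -0.00028058420111574673
handle 966 [0.6312 0.1957 0.0915] [0.6312 0.1965 0.0922]
317.0 233.0 (44.0, 22.0) 90.0 [0.6309 0.1966 0.0925]
```

```bash
python3 -m inch '[[0.016,-0.006,0.15,0,0,0.003,1],[0.016,-0.006,0.35,0,0,0.003,0.8],[0.016,-0.006,0.55,0,0,0.003,0.7],[0.016,-0.006,0.64,0,0,0.003,0.6],[0.016,-0.006,0.685,0,0,0.003,0.5],[0.016,-0.006,0.685,0,0,0.003,0.3],[0.016,-0.006,0.685,0,0,0.003,0],[0.016,-0.006,0.685,0,0,0.003,0],[0.016,-0.006,0.685,0,0,0.003,0],[0.016,-0.006,0.685,0,0,0.003,0]]' 60
```

```text
clock: 7.52
position: [0.6301, 0.197, 0.0747]
tool_rot: [-3.14, 0.0, 1.72]
force: [-11.1, -2.4, 7.7]
grip_width: 0.0155
finger_force: 60.2
```

```bash
python3 -m inch '[[0,-0.03,0,0,0,0,0],[0,-0.08,0,0,0,0,0],[0,-0.13,0,0,0,0,0],[0,-0.18,0,0,0,0,0],[0,-0.22,0,0,0,0,0],[0,-0.25,0,0,0,0,0],[0,-0.25,0,0,0,0,0],[0,-0.25,0,0,0,0,0]]'; python3 - <<'E'
from h import *
for n in('wrist','side','scene'): grab(n,n[:2]+'4')
f=load('wr4');i=cv2.imread('pics/wr4.png')
u,w=map(int,proj(f,[.5658,.2317,.03]));x0,y0=max(0,u-60),max(0,w-50);print(u,w,x0,y0)
a=i[y0:y0+100,x0:x0+130]
cv2.imwrite('pics/c4.png',cv2.resize(a,None,fx=6,fy=6,interpolation=cv2.INTER_CUBIC))
E
```

```text
clock: 8.52
position: [0.5833, 0.1899, 0.0747]
tool_rot: [3.137, -0.001, 1.72]
force: [10.3, 0.8, -6.0]
grip_width: 0.0154
finger_force: 59.4
292 199 232 149
```

View pics/c4.png

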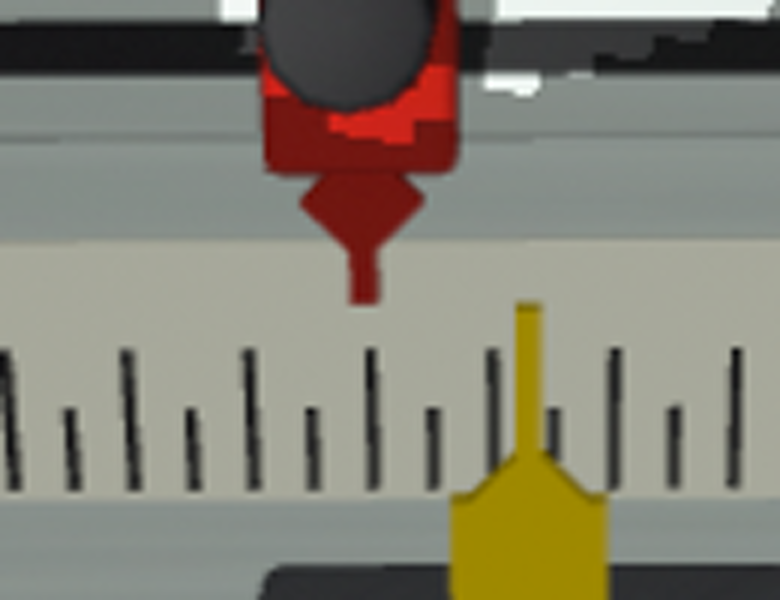

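The crop shows the red tip at (364,303) and the yellow tip at (529,303), so there is still a gap to close.

```bash
python3 - <<'E'
from h import *
f=load('wr4');q=lambda x,y:atz(f,232+(x+.5)/6-.5,149+(y+.5)/6-.5,.03)
R=np.array([np.cos(.1534),np.sin(.1534)]);y,c=q(529,303),q(364,303);print(y,c,(y-c)[:2]@R)
E
```

```text
[0.57792768 0.23362137 0.03      ] [0.56581352 0.23180678 0.03      ] 0.012249175866542408
```

```bash
python3 -m inch '[[0,-0.02,0,0,0,0,0],[0,-0.04,0,0,0,0,0],[0,-0.055,0,0,0,0,0],[0,-0.062,0,0,0,0,0],[0,-0.062,0,0,0,0,0],[0,-0.062,0,0,0,0,0],[0,-0.062,0,0,0,0,0]]'; python3 - <<'E'
from h import *
grab('wrist','w5')
f=load('w5');i=cv2.imread('pics/w5.png')
u,w=map(int,proj(f,[.5658,.2317,.03]));x0,y0=max(0,u-60),max(0,w-50);print(u,w,x0,y0)
cv2.imwrite('pics/c5.png',cv2.resize(i[y0:y0+100,x0:x0+130],None,fx=6,fy=6,interpolation=cv2.INTER_CUBIC))
E
```

```text
clock: 9.55
position: [0.5714, 0.188, 0.0747]
tool_rot: [3.137, -0.001, 1.72]
force: [13.0, 0.9, -6.2]
grip_width: 0.0156
finger_force: 59.4
319 199 259 149
```

View pics/c5.png

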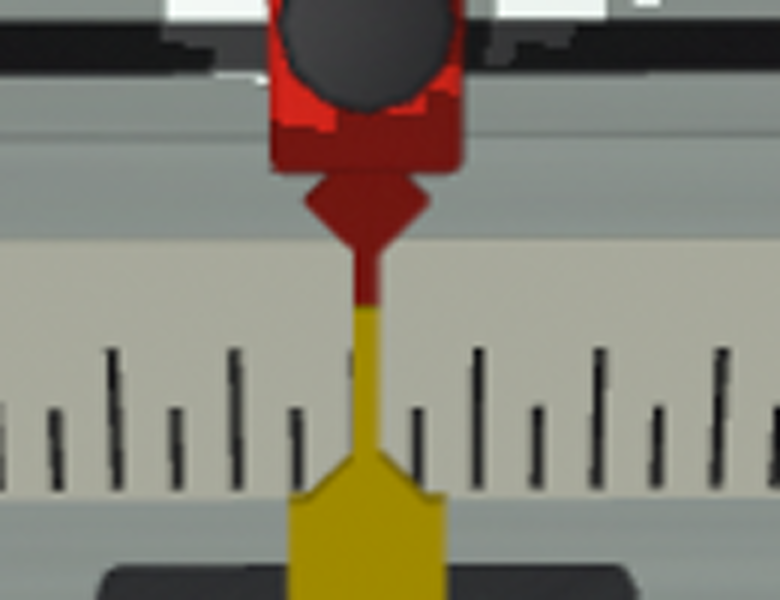

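The crop shows both tips at x=367, exactly level, with the handle still gripped at 59 N. I'll hand in now.

```bash
python3 -c "
from workcell import bot
print(bot.job_done())"
```

```text
the job is handed in; nothing more can be done
None
```

The job is handed in: I turned the knob to the red dash first, then pulled the carriage until its yellow pointer was level with the red cursor in the last picture, and the gripper still holds it there.

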